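# Load the plant-wall feeder

## Robot

A 6-joint arm with a two-finger parallel gripper is mounted at the origin on the work surface. World frame = base frame: x ahead of the robot, y to its left, z up, the work surface at z = 0. Lengths are in m, angles in rad, forces in N, time in s.
With the tool pointing down it reaches from about 0.275 to 0.85 m from the base axis. Payload 19 kg.
Tool frame: the origin (TCP) lies at the very end of the fingers, on their centre line; the grasp point (between the pads) lies 19 mm behind it; z points along the fingers, x is the direction in which the jaws open and shut, and the axes are right-handed (so a half turn about z gives the same grasp; the last joint's range is limited). The gripper opens to 85 mm and grips with 20 to 120 N. Pads are 22 mm wide; open, the fingers measure 114 mm over their backs; the gripper's body (76 mm by 85 mm) begins 54 mm behind the grasp point. The pads swing forward as they close: fully open they stand 13 mm farther back than shut.
Start: joints at [1.208, 0.15, 1.437, -0, 1.554, -0.134], TCP at [0.13, 0.56, 0.231] pointing down, gripper open.
Joint ranges: [-2.8, 2.8], [-0.68, 2.1], [0.12, 2.68], [-1.39, 4.53], [0.16, 2.79], [-2.81, 2.81]. Speed limits (rad/s): [1.89, 1.89, 2.22, 3.01, 3.01, 3.01].

## Interface

Orientations are given as [roll, pitch, yaw] about the fixed x, y, z axes, in that order (R = Rz(yaw) Ry(pitch) Rx(roll)).
In Python, from cell import r, cams gives the robot as it stands.
- The arm moves only by the tool drive_tool, never from a script. Its argument "commands" is a list of rows, each an object of numbers: "tx", "ty", "tz": the shift along the tool's x, y, z scaled (see below); "roll": the turn about the tool's z scaled (see below). In form: [{"tx": .., "ty": .., "tz": .., "roll": ..}, ...]. A call has 1 to 10 rows; each row is the pose to reach, as a shift and turn from the pose commanded when the call began, along the tool's axes at that moment; what a row does not reach only later rows make up. The controller multiplies each number of a shift by 800 mm and each number of a turn by 90 degrees. A row lasts 1/10 s, in which the tool goes at most 50 mm and 8.59 degrees, less where a joint would pass 70% of its speed; a pose out of reach is approached as far as the arm can. A call with a number of a shift or a turn outside -1 to 1 is refused whole. A call with a gripper value outside its range is refused whole. "claw" is the closure, from 0 (fully open) to 1 (shut), set as the call begins (left out, the last holds). The fingers move at their own pace and stop on an object; "grip_force" is the grip in N (left out, the last holds). Time passes only in rows, so rows that repeat a pose let the fingers close. It gives the time, the measured TCP pose, the force and the opening at its end, in the units of the state.
- r.read_state(): the state, without advancing time (a new reading comes with each control period).
- cams.camera(name): name is "scene" or "side" or "wrist"; returns (picture, depth): 384x512x3 uint8, red, green, blue; 384x512 float32, m along the optical axis (not along the pixel's ray), 0 where there is no reading.
- cams.calibration(name): a dict with "fov_y" (degrees; the focal length in pixels is half the picture's height over the tangent of half this angle, whatever the lens; pixels are square), "cx", "cy" (the principal point, pixels), "D" ([k1, k2, p1, p2, k3] as OpenCV has them; the pictures are not rectified), "R" (3x3) and "t" (3): a world point X has camera coordinates R X + t; the wrist camera has in their place "tool_from_camera" (4x4, takes a point from camera to tool coordinates, whose origin is the TCP and whose axes are the tool frame's). Camera axes: x right, y down, z forward; pixel columns grow to the right and rows downward; lengths in m; the calibration is good to about 2 mm. A picture is of the moment at which its call begins: read the wrist's pose just before it. calibration takes no time and is no camera call.
- r.job_done(): hands the job in, once; it reports no verdict.
The state is a dict: "clock": time; "joint_positions": joint angles; "joint_vel": joint speeds; "effort": joint torques, N m; "position": TCP position; "orientation": TCP orientation; "ft_force": force on the tool from outside, world axes, zero at the start; "ft_torque": the same for the moment, N m; "opening": opening from 0.0 (shut) to 1.0 (fully open).
Only numpy, scipy, OpenCV 4.12 (cv2) and the standard library are available. Lean on these libraries where they do the work, as an engineer would, in place of code of your own. Each camera call takes 0.05 s, during which the arm holds its last target.

## Task

Load the plant-wall feeder on the shop counter: take the white feed pod (the round one that tapers to a narrow foot and has a small cap), set it gently foot down in the feeder's round cradle and let go of it. Then swing the hinged clamp all the way down over it, so that the clamp pushes the pod fully home, and leave the clamp closed on it.

Things in the scene. Friction and masses are not known exactly. Their poses are not given: they have to be found in the camera images.
- pod_center (a point): Centre, 40 mm above the underside, of the loose white feed pod (about 120 g), standing upright, z up: round, 80 mm tall. Foot 36 mm wide, widening over 28 mm to a straight band 50 mm wide (28 to 66 mm up: grip it at the centre or a little higher); cap 26 mm wide on top. White look-alikes: a straight jar with a wide 60 mm lid, a square bottle 50 mm wide with the same cap.
- cradle_rim (a point): Centre of the mouth of the grey funnel cradle on the fixed feeder (white base 185x120x29 mm). Rim 70 mm above the counter, 64 mm wide inside, 72 outside. z up, y along the clamp's hinge, x away from the robot to the hinge. On the sprung seat (2.5 to 5 N) a pod's underside is first 18 mm below the rim, its centre 22 above; the closed clamp drives it 14 mm lower: centre 8 above.
- clamp (a joint): Steel clamp angle, rad: 0 closed (arm level over the cradle), 1.57 upright; starts open at 1.6 to 1.85. Hinge axis along the cradle's y, 70 mm from the cradle's centre along its +x, 59 mm above the rim. Stiff hinge: stays where it is left; closing takes about 3 to 7 N at the handle. It meets the pod's cap at about 0.2. Arm 30 mm wide, 10 mm thick.
- clamp_handle (a point): Middle of the clamp's handle: a black round crossbar 14 mm thick, 84 mm long along the hinge axis, at the arm's free end, 125 mm from the hinge axis. About 0.25 m above the counter when open; when closed 129 mm above it, 55 mm from the cradle's centre on the side away from the hinge. Push it from the hinge side over towards the cradle, then down.
Things that resemble listed ones, but are neither listed nor needed, are in the scene too. What is shaped like the part that bears cradle_rim but orange is not meant.

How it is judged:
By the outcome, as a careful person would: the job done as asked, in the order asked, and still so for the second after the job is handed in, with the robot touching nothing.
It also fails if it takes over 54 s, if anything falls off the work surface, if the arm or the gripper's body presses on something with over 40 N, if the wrist force passes 120 N, or if a joint passes its speed limit or range.

## Working session

There is one attempt and no reset: what is moved stays moved. The work goes in short steps, Python scripts to look and compute and a tool call to move; the robot and the scene stay as the last step left them, time stands still between calls to the robot, and variables do not carry over. Pictures are saved under pics/ and viewed, and the job is handed in when it is done.

Besides the shell and the picture viewer there is one more tool, called after "Emit:" as name(argument=value, ...), one argument or row to a line, values as JSON. drive_tool: Moves the arm, as the interface text tells. Its arguments: {"type":"object","properties":{"commands":{"type":"array"},"claw":{"type":"number"},"grip_force":{"type":"number"}},"required":["commands"]}

```bash
ls; mkdir -p pics; python3 - <<'E'
from cell import r,cams
import cv2, numpy as np
print(r.read_state())
for n in ["scene","side","wrist"]:
    p,d=cams.camera(n)
    cv2.imwrite(f"pics/{n}0.png",p[:,:,::-1]); np.save(f"pics/{n}0.npy",d)
    print(n,cams.calibration(n))
E
```

```text
pics
{'clock': 0.0, 'joint_positions': array([ 1.20799172e+00,  1.51016835e-01,  1.43800324e+00,  1.24949093e-05,
        1.55381819e+00, -1.34015768e-01]), 'joint_vel': array([-0.00113323,  0.00058162,  0.00026131,  0.00047155,  0.00047422,
        0.00011025]), 'effort': array([ 1.57534773e-04, -7.13093948e+01, -5.70828187e+01, -2.17549937e-04,
        9.57697222e-03, -2.61903472e-05]), 'position': array([0.13034709, 0.55978445, 0.23067174]), 'orientation': array([-3.14141384e+00,  1.23277038e-03,  1.34200738e+00]), 'ft_force': array([ 0.29197536, -0.40062797,  0.67436046]), 'ft_torque': array([-0.00322795,  0.01072846, -0.0203268 ]), 'opening': 1.0017654611265618}
scene {'fov_y': 42.514557392137135, 'cx': 261.1254227706192, 'cy': 185.03954554388997, 'D': array([-0.01396226,  0.        ,  0.        ,  0.        ,  0.        ]), 'R': array([[ 0.2094204 ,  0.97781925,  0.0035502 ],
       [ 0.68977128, -0.14515353, -0.70932787],
       [-0.69307913,  0.15099656, -0.70486975]]), 't': array([-0.04533711, -0.27330521,  1.37487567])}
side {'fov_y': 53.92425907079994, 'cx': 255.8864588608912, 'cy': 190.03216133997404, 'D': array([-0.08440009,  0.        ,  0.        ,  0.        ,  0.        ]), 'R': array([[ 0.96315852, -0.26840644,  0.01684166],
       [-0.18886029, -0.71963815, -0.66817118],
       [ 0.19146135,  0.64037404, -0.74381694]]), 't': array([-0.46327733,  0.11990279,  0.97189914])}
wrist {'fov_y': 63.67594619133299, 'cx': 257.02482239562397, 'cy': 188.34304992809683, 'D': array([-0.02465016,  0.        ,  0.        ,  0.        ,  0.        ]), 'tool_from_camera': array([[ 9.99999638e-01,  6.87469641e-04, -5.02165375e-04,
        -1.27707733e-05],
       [-5.12890494e-04,  9.57278545e-01,  2.89166948e-01,
        -7.38154164e-02],
       [ 6.79505638e-04, -2.89166586e-01,  9.57278551e-01,
        -1.42229092e-01],
       [ 0.00000000e+00,  0.00000000e+00,  0.00000000e+00,
         1.00000000e+00]])}
```

View pics/scene0.png

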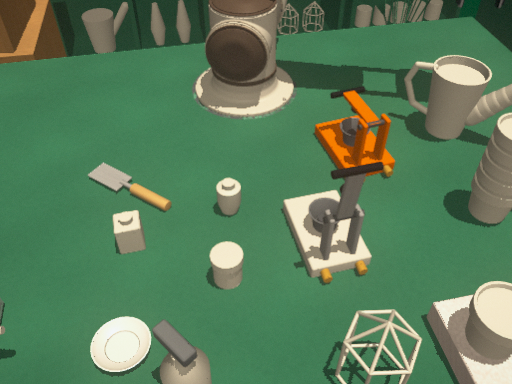

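View pics/side0.png

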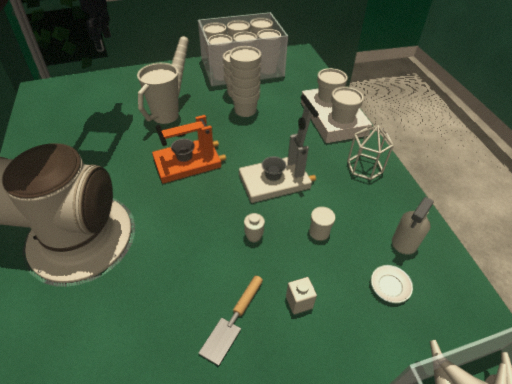

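View pics/wrist0.png

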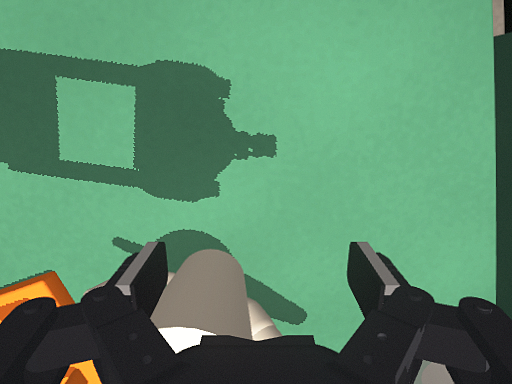

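The pod looks to be the round capped piece at scene (228,197) / side (254,228). The square bottle is at scene (128,230), the wide-lid jar at (227,265), and the white feeder at scene (325,230) / side (275,175). I'll measure them and zoom in.

```bash
cat > h.py <<'E'
import numpy as np, cv2
from cell import r,cams
def K(c):
    f=192/np.tan(np.radians(c["fov_y"]/2)); return np.array([[f,0,c["cx"]],[0,f,c["cy"]],[0,0,1.]])
def rays(n,uv,state=None):
    c=cams.calibration(n)
    p=cv2.undistortPoints(np.array(uv,float).reshape(-1,1,2),K(c),np.array(c["D"],float)).reshape(-1,2)
    d=np.c_[p,np.ones(len(p))]
    if n=="wrist":
        from scipy.spatial.transform import Rotation as Ro
        T=np.eye(4);T[:3,:3]=Ro.from_euler("xyz",state["orientation"]).as_matrix();T[:3,3]=state["position"]
        M=T@c["tool_from_camera"]; return M[:3,3],d@M[:3,:3].T
    R,t=np.array(c["R"]),np.array(c["t"])
    return -R.T@t, d@R
def onplane(n,uv,z,state=None):
    o,d=rays(n,uv,state); return o+d*((z-o[2])/d[:,2])[:,None]
def depthpts(n,dep,uv,state=None):
    o,d=rays(n,uv,state); uv=np.array(uv).astype(int); return o+d*dep[uv[:,1],uv[:,0]][:,None]
def cloud(n,dep,state=None):
    v,u=np.nonzero(dep>0); return np.c_[u,v],depthpts(n,dep,np.c_[u,v],state)
def proj(n,X):
    c=cams.calibration(n); R=np.array(c["R"])
    return cv2.projectPoints(np.array(X,float).reshape(-1,3),cv2.Rodrigues(R)[0],np.array(c["t"]),K(c),np.array(c["D"],float))[0].reshape(-1,2)
E
python3 - <<'E'
from h import *
for n,boxes in {"scene":[(200,165,260,225),(275,160,375,285)],"side":[(235,205,275,250),(235,110,325,205)]}.items():
    img=cv2.imread(f"pics/{n}0.png"); d=np.load(f"pics/{n}0.npy")
    uv,P=cloud(n,d)
    for i,(a,b,c,e) in enumerate(boxes):
        cv2.imwrite(f"pics/{n}_c{i}.png",cv2.resize(img[b:e,a:c],None,fx=5,fy=5,interpolation=cv2.INTER_CUBIC)[:600,:800])
        m=(uv[:,0]>=a)&(uv[:,0]<c)&(uv[:,1]>=b)&(uv[:,1]<e)
        Q=P[m]; 
        for lo,hi in ([(-.01,.005),(.03,.06),(.06,.07),(.072,.09)] if i==0 else [(-.01,.005),(.024,.034),(.06,.075),(.1,.14),(.14,.2),(.2,.3)]):
            S=Q[(Q[:,2]>lo)&(Q[:,2]<hi)]
            if len(S): print(n,i,lo,hi,len(S),S.min(0).round(3),S.max(0).round(3),np.median(S,0).round(4))
E
```

```text
scene 0 -0.01 0.005 2866 [ 0.292 -0.184 -0.006] [ 0.499 -0.028  0.005] [ 0.4004 -0.1082 -0.0012]
scene 0 0.03 0.06 236 [ 0.442 -0.142  0.03 ] [ 0.471 -0.093  0.06 ] [ 0.4654 -0.1203  0.0449]
scene 0 0.06 0.07 248 [ 0.423 -0.142  0.06 ] [ 0.471 -0.093  0.07 ] [ 0.4558 -0.1196  0.0654]
scene 0 0.072 0.09 118 [ 0.432 -0.13   0.072] [ 0.459 -0.105  0.081] [ 0.4476 -0.1173  0.0786]
scene 1 -0.01 0.005 5954 [ 0.312 -0.066 -0.007] [0.687 0.224 0.005] [ 0.5044  0.0479 -0.0011]
scene 1 0.024 0.034 2901 [ 0.37  -0.007  0.024] [0.67  0.225 0.034] [0.5765 0.0395 0.0276]
scene 1 0.06 0.075 369 [0.515 0.022 0.06 ] [0.638 0.094 0.075] [0.5393 0.0543 0.0667]
scene 1 0.1 0.14 553 [0.605 0.023 0.1  ] [0.638 0.098 0.14 ] [0.6262 0.0531 0.1304]
scene 1 0.14 0.2 397 [0.61  0.032 0.14 ] [0.637 0.09  0.2  ] [0.6298 0.0582 0.1706]
scene 1 0.2 0.3 747 [0.619 0.02  0.2  ] [0.646 0.09  0.261] [0.6376 0.0567 0.2488]
side 0 -0.01 0.005 1342 [ 0.386 -0.169 -0.006] [0.526 0.001 0.005] [ 0.4564 -0.0904 -0.0008]
side 0 0.03 0.06 132 [ 0.416 -0.141  0.03 ] [ 0.465 -0.116  0.06 ] [ 0.4345 -0.1364  0.0441]
side 0 0.06 0.07 169 [ 0.416 -0.141  0.06 ] [ 0.465 -0.093  0.07 ] [ 0.4368 -0.1258  0.0652]
side 0 0.072 0.09 84 [ 0.429 -0.131  0.072] [ 0.453 -0.103  0.081] [ 0.4407 -0.1184  0.0782]
side 1 -0.01 0.005 5160 [ 0.422 -0.063 -0.007] [0.769 0.412 0.005] [ 0.6061  0.2019 -0.0017]
side 1 0.024 0.034 1344 [ 0.457 -0.008  0.024] [0.769 0.391 0.034] [0.5239 0.0366 0.0272]
side 1 0.06 0.075 230 [0.513 0.021 0.06 ] [0.632 0.095 0.075] [0.5699 0.0712 0.0663]
side 1 0.1 0.14 248 [0.6   0.024 0.1  ] [0.633 0.1   0.14 ] [0.6129 0.0366 0.1283]
side 1 0.14 0.2 159 [0.613 0.045 0.14 ] [0.63  0.086 0.2  ] [0.6171 0.0536 0.17  ]
side 1 0.2 0.3 190 [0.614 0.02  0.2  ] [0.642 0.078 0.26 ] [0.6265 0.0498 0.2256]
```

View pics/scene_c1.png

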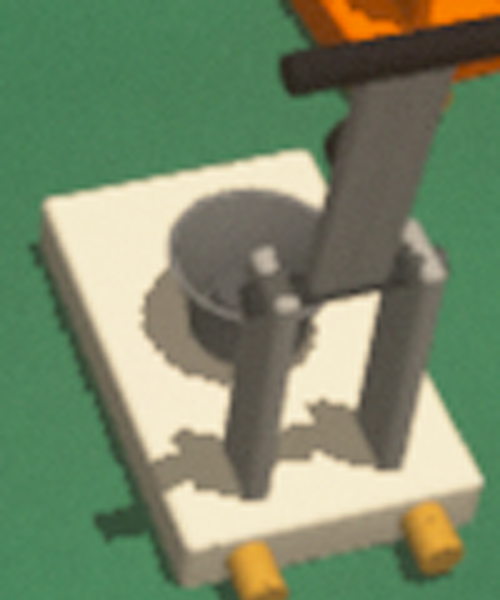

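View pics/side_c1.png

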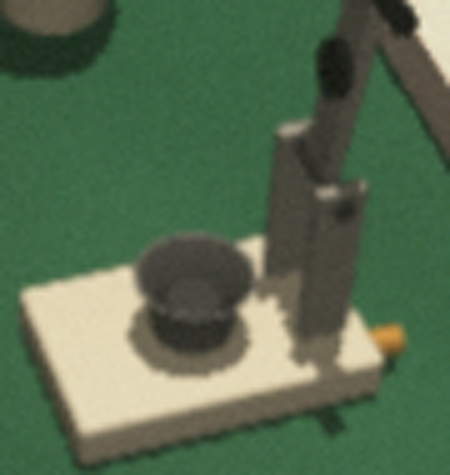

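View pics/scene_c0.png

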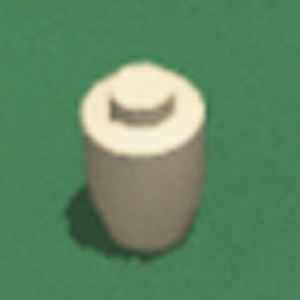

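```bash
python3 - <<'E'
from h import *
from scipy.optimize import least_squares
def circ(S):
    A=np.c_[2*S[:,:2],np.ones(len(S))]; x=np.linalg.lstsq(A,(S[:,:2]**2).sum(1),rcond=None)[0]
    c=x[:2];rr=np.sqrt(x[2]+c@c); return c.round(4),rr.round(4)
for n in ["scene","side"]:
    img=cv2.imread(f"pics/{n}0.png"); d=np.load(f"pics/{n}0.npy")
    uv,P=cloud(n,d)
    # pod band
    m=(abs(P[:,0]-.442)<.04)&(abs(P[:,1]+.118)<.04)
    S=P[m&(P[:,2]>.035)&(P[:,2]<.06)]; print(n,"pod band",len(S),circ(S))
    S=P[m&(P[:,2]>.015)&(P[:,2]<.022)]; print(n,"pod foot",len(S),circ(S))
    S=P[m&(P[:,2]>.0765)]; print(n,"cap",circ(S),S[:,:2].min(0),S[:,:2].max(0))
    # cradle outer wall / rim
    m=(abs(P[:,0]-.55)<.042)&(abs(P[:,1]-.06)<.06)
    S=P[m&(P[:,2]>.066)&(P[:,2]<.075)]; print(n,"rim",len(S),circ(S),S.min(0),S.max(0))
    # base top rect
    m=(abs(P[:,0]-.55)<.15)&(abs(P[:,1]-.06)<.1)&(P[:,2]>.022)&(P[:,2]<.034)
    mask=np.zeros(d.shape,np.uint8); mask[uv[m][:,1],uv[m][:,0]]=1
    nl,lab,st,_=cv2.connectedComponentsWithStats(mask); k=1+np.argmax(st[1:,4]); 
    S=P[(lab[uv[:,1],uv[:,0]]==k)]
    rc=cv2.minAreaRect(S[:,:2].astype(np.float32)*1000); print(n,"base",len(S),rc,np.median(S[:,2]))
    # handle & arm
    b=img.max(2)[uv[:,1],uv[:,0]]
    m=(P[:,2]>.235)&(P[:,2]<.28)&(abs(P[:,0]-.64)<.05)&(abs(P[:,1]-.055)<.07)
    S=P[m]; print(n,"top",len(S),S.min(0),S.max(0),np.median(S,0))
    D=S[b[m]<60]; print(" dark",len(D),D.min(0),D.max(0),D.mean(0), cv2.fitLine(D[:,:2].astype(np.float32),2,0,.01,.01).ravel())
E
```

```text
scene pod band 199 (array([ 0.4453, -0.1173]), np.float64(0.0239))
scene pod foot 29 (array([ 0.4458, -0.1175]), np.float64(0.0215))
scene cap (array([ 0.446 , -0.1173]), np.float64(0.0096)) [ 0.43183697 -0.13001198] [ 0.45909804 -0.10502851]
scene rim 130 (array([0.551 , 0.0568]), np.float64(0.0333)) [0.51515101 0.02205884 0.06605534] [0.5840436  0.08842684 0.07170996]
scene base 2853 ((565.4243774414062, 57.58342361450195), (205.77525329589844, 120.73529815673828), 3.248619556427002) 0.02756477961721915
scene top 555 [0.627235   0.01988273 0.23500504] [0.6457736  0.10423804 0.26104824] [0.63913396 0.06056521 0.25547783]
 dark 379 [0.63110895 0.01988273 0.24767242] [0.6457736  0.10131601 0.26104824] [0.63890314 0.05816905 0.25611328] [ 0.04537819 -0.99896985  0.63890314  0.05816905]
side pod band 107 (array([ 0.4418, -0.1148]), np.float64(0.0247))
side pod foot 16 (array([ 0.4417, -0.1141]), np.float64(0.0227))
side cap (array([ 0.4408, -0.1169]), np.float64(0.0095)) [ 0.42861614 -0.1299141 ] [ 0.45345368 -0.10341237]
side rim 86 (array([0.5462, 0.0569]), np.float64(0.0332)) [0.51268833 0.02084244 0.06602169] [0.58112804 0.09225181 0.07078812]
side base 1360 ((551.3609619140625, 57.507225036621094), (185.60826110839844, 123.11856079101562), 3.0924205780029297) 0.027076924899150867
side top 182 [0.62425506 0.02002667 0.23515842] [0.64187486 0.10630286 0.26078522] [0.62937538 0.05628746 0.25558881]
 dark 129 [0.62425506 0.02088158 0.23640806] [0.63854234 0.10189508 0.26078522] [0.62974515 0.05717564 0.25482394] [ 0.07575075 -0.99712676  0.6297451   0.05717564]
```

The crops confirm the layout: the round tapering capped pod, the white feeder with a grey funnel, and the clamp upright, leaning slightly away. The orange feeder is separate. Next I'll check obstacle heights along the transit corridor, and triangulate the key points across the two views.

```bash
python3 - <<'E'
from h import *
PP=[]
for n in ["scene","side"]:
    d=np.load(f"pics/{n}0.npy"); PP.append(cloud(n,d)[1])
P=np.vstack(PP)
a=np.array([.13,.56]);b=np.array([.4435,-.116]);u=(b-a)/np.linalg.norm(b-a)
s=(P[:,:2]-a)@u; w=(P[:,:2]-a)@np.array([-u[1],u[0]])
for k in np.arange(-.1,.9,.1):
    m=(s>k)&(s<k+.1)&(abs(w)<.13)
    if m.any(): print("corr",k.round(2),np.percentile(P[m,2],99.8).round(3))
for x0 in np.arange(.4,.9,.05):
    print(round(x0,2),[ (lambda q: round(float(np.percentile(q,99.5)),3) if len(q)>5 else None)(P[(P[:,0]>x0)&(P[:,0]<x0+.05)&(P[:,1]>y)&(P[:,1]<y+.05),2]) for y in np.arange(-.2,.3,.05)])
# triangulate ellipse centroids of cap top and rim: visible mask by height
def tri(pa,pb):
    o1,d1=rays("scene",[pa]);o2,d2=rays("side",[pb]);d1,d2=d1[0],d2[0]
    t=np.linalg.lstsq(np.c_[d1,-d2],o2-o1,rcond=None)[0]; A=o1+d1*t[0];B=o2+d2*t[1]; return (A+B)/2,np.linalg.norm(A-B)
for nm,X in dict(cap=[.4435,-.117,.08],rim=[.5485,.057,.07]).items():
    print(nm,proj("scene",X),proj("side",X))
E
```

```text
corr -0.1 0.38
corr 0.0 0.396
corr 0.1 0.171
corr 0.2 0.17
corr 0.3 0.139
corr 0.4 0.14
corr 0.5 0.03
corr 0.6 0.03
corr 0.7 0.08
corr 0.8 0.071
0.4 [0.003, 0.081, 0.066, 0.002, 0.002, 0.002, 0.002, 0.131, 0.029, 0.027]
0.45 [0.003, 0.08, 0.066, 0.029, 0.031, 0.031, 0.03, 0.002, 0.002, 0.002]
0.5 [0.004, 0.003, 0.003, 0.029, 0.069, 0.07, 0.031, 0.002, 0.002, 0.002]
0.55 [0.071, 0.072, 0.003, 0.027, 0.07, 0.073, 0.029, 0.003, 0.003, 0.003]
0.6 [0.072, 0.072, 0.003, 0.012, 0.26, 0.26, 0.259, 0.003, 0.003, 0.003]
0.65 [0.003, 0.003, 0.004, 0.003, 0.025, 0.024, 0.023, 0.003, 0.003, 0.003]
0.7 [0.004, 0.003, 0.003, 0.003, 0.003, 0.003, 0.003, 0.002, 0.003, 0.003]
0.75 [0.003, 0.003, 0.004, 0.003, 0.116, 0.112, 0.003, 0.052, 0.131, 0.052]
0.8 [0.003, 0.003, 0.003, 0.12, 0.162, 0.154, 0.003, 0.135, 0.136, 0.136]
0.85 [0.001, 0.003, 0.003, 0.115, 0.158, 0.15, 0.091, 0.135, 0.135, 0.135]
cap [[228.05050206 181.48520308]] [[254.50985697 217.39012955]]
rim [[326.04176144 209.40376579]] [[273.9752754  164.62762865]]
```

```bash
python3 - <<'E'
from h import *
# gray/white thresholds: pod silhouette centroid columns; triangulate cap top outline
def tri(pa,pb):
    o1,d1=rays("scene",[pa]);o2,d2=rays("side",[pb]);d1,d2=d1[0],d2[0]
    t=np.linalg.lstsq(np.c_[d1,-d2],o2-o1,rcond=None)[0]; A=o1+d1*t[0];B=o2+d2*t[1]; return (A+B)/2,np.linalg.norm(A-B)
cs=[]
for n,(a,b,c,e) in {"scene":(205,170,255,222),"side":(236,207,274,248)}.items():
    img=cv2.imread(f"pics/{n}0.png"); hsv=cv2.cvtColor(img,cv2.COLOR_BGR2HSV)
    m=np.zeros(img.shape[:2],np.uint8); m[b:e,a:c]=((hsv[b:e,a:c,0]<35)&(hsv[b:e,a:c,2]>70))*255
    nl,lab,st,ce=cv2.connectedComponentsWithStats(m); k=1+np.argmax(st[1:,4]); print(n,st[k],ce[k])
    # pred silhouette centroid from synthetic points of the pod outline at center guess
    X=[];
    for z,rr in [(0,.018),(.028,.025),(.066,.025),(.066,.013),(.08,.013)]:
        for t in np.linspace(0,2*np.pi,40): X.append([.4435+rr*np.cos(t),-.117+rr*np.sin(t),z])
    q=proj(n,X); print(" pred bbox",q.min(0),q.max(0))
E
```

```text
scene [216 178  25  37 722] [228.49030471 195.43351801]
 pred bbox [216.04686075 177.01027408] [241.09920924 214.66829926]
side [244 213  21  29 453] [253.73730684 226.42163355]
 pred bbox [244.31685493 212.94040338] [264.5301606 241.9827705]
```

Pod is at (0.4435, -0.117): the predicted outline matches in both views to about 1 px. The rim is at (0.5485, 0.057), with feeder yaw about 3°. Moving towards the pod, jaws along the feeder's y.

Emit:
drive_tool(
  commands=[
    {"tx": 0,"ty": 0,"tz": -0.05,"roll": 0},
    {"tx": -0.735,"ty": 0.573,"tz": -0.05,"roll": -0.18},
    {"tx": -0.735,"ty": 0.573,"tz": -0.05,"roll": -0.18},
    {"tx": -0.735,"ty": 0.573,"tz": -0.05,"roll": -0.18},
    {"tx": -0.735,"ty": 0.573,"tz": -0.05,"roll": -0.18},
    {"tx": -0.735,"ty": 0.573,"tz": -0.05,"roll": -0.18},
    {"tx": -0.735,"ty": 0.573,"tz": -0.05,"roll": -0.18},
    {"tx": -0.735,"ty": 0.573,"tz": -0.05,"roll": -0.18},
    {"tx": -0.735,"ty": 0.573,"tz": -0.05,"roll": -0.18},
    {"tx": -0.735,"ty": 0.573,"tz": -0.05,"roll": -0.18},
  ],
  claw=0,
)

```text
clock: 1.15
position: [0.3161, 0.1583, 0.2715]
orientation: [3.141, -0.0, 1.625]
ft_force: [1.4, 1.0, -1.5]
opening: 0.997
```

Emit:
drive_tool(
  commands=[
    {"tx": -0.35,"ty": 0.14,"tz": 0,"roll": 0},
    {"tx": -0.35,"ty": 0.14,"tz": 0,"roll": 0},
    {"tx": -0.35,"ty": 0.14,"tz": 0,"roll": 0},
    {"tx": -0.35,"ty": 0.14,"tz": 0,"roll": 0},
    {"tx": -0.35,"ty": 0.14,"tz": 0,"roll": 0},
    {"tx": -0.35,"ty": 0.14,"tz": 0,"roll": 0},
    {"tx": -0.35,"ty": 0.14,"tz": 0,"roll": 0},
    {"tx": -0.35,"ty": 0.14,"tz": 0,"roll": 0},
    {"tx": -0.35,"ty": 0.14,"tz": 0,"roll": 0},
  ],
)

```text
clock: 2.05
position: [0.4426, -0.1127, 0.2713]
orientation: [-3.141, -0.0, 1.625]
ft_force: [-0.3, 0.6, -0.1]
opening: 1.0
```

```bash
python3 - <<'E'
from h import *
s=r.read_state(); p,d=cams.camera("wrist"); cv2.imwrite("pics/w1.png",p[:,:,::-1])
print(s["position"],s["orientation"])
uv,P=cloud("wrist",d,s)
m=(abs(P[:,0]-.4435)<.05)&(abs(P[:,1]+.117)<.05)
S=P[m&(P[:,2]>.0755)&(P[:,2]<.085)]; print(len(S),S.min(0),S.max(0),np.median(S,0))
m=(abs(P[:,0]-.55)<.1)&(abs(P[:,1]-.057)<.1)
S=P[m&(P[:,2]>.066)&(P[:,2]<.073)]; print(len(S),S.min(0),S.max(0)) if len(S) else None
E
```

```text
[ 0.44260272 -0.11270572  0.27130257] [-3.14132871e+00 -2.49378684e-04  1.62503427e+00]
427 [ 0.43129764 -0.12730558  0.07570192] [ 0.45659926 -0.10272795  0.08222046] [ 0.44358621 -0.11533989  0.07969155]
367 [0.51436751 0.0284265  0.06602345] [0.63280882 0.09376427 0.0727451 ]
```

View pics/w1.png

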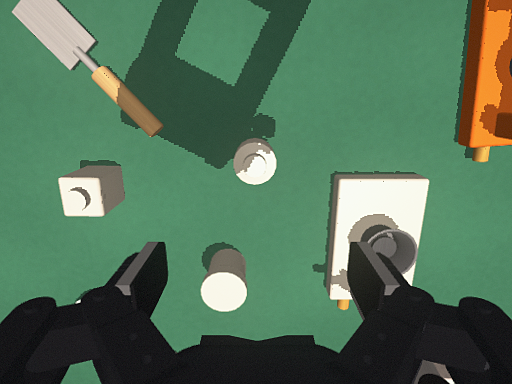

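The wrist view shows the pod at (256,160) between the jaws. Its cap centre comes out at (0.444, -0.115), in agreement with the other views. The jar at (223,290) and square bottle at (85,190) are clear. Descending.

Emit:
drive_tool(
  commands=[
    {"tx": -0.004,"ty": 0.001,"tz": 0.05,"roll": 0},
    {"tx": -0.004,"ty": 0.001,"tz": 0.11,"roll": 0},
    {"tx": -0.004,"ty": 0.001,"tz": 0.17,"roll": 0},
    {"tx": -0.004,"ty": 0.001,"tz": 0.22,"roll": 0},
    {"tx": -0.004,"ty": 0.001,"tz": 0.26,"roll": 0},
    {"tx": -0.004,"ty": 0.001,"tz": 0.29,"roll": 0},
    {"tx": -0.004,"ty": 0.001,"tz": 0.305,"roll": 0},
    {"tx": -0.004,"ty": 0.001,"tz": 0.305,"roll": 0},
    {"tx": -0.004,"ty": 0.001,"tz": 0.305,"roll": 0},
  ],
)

```text
clock: 3.0
position: [0.4444, -0.1164, 0.0285]
orientation: [3.14, 0.001, 1.625]
ft_force: [0.3, 0.4, -0.2]
opening: 1.004
```

Emit:
drive_tool(
  commands=[
    {"tx": 0,"ty": 0,"tz": 0,"roll": 0},
    {"tx": 0,"ty": 0,"tz": 0,"roll": 0},
    {"tx": 0,"ty": 0,"tz": 0,"roll": 0},
    {"tx": 0,"ty": 0,"tz": 0,"roll": 0},
    {"tx": 0,"ty": 0,"tz": 0,"roll": 0},
    {"tx": 0,"ty": 0,"tz": 0,"roll": 0},
    {"tx": 0,"ty": 0,"tz": 0,"roll": 0},
    {"tx": 0,"ty": 0,"tz": 0,"roll": 0},
  ],
  claw=1,
  grip_force=30,
)

```text
clock: 3.8
position: [0.4444, -0.1167, 0.0283]
orientation: [3.14, 0.001, 1.625]
ft_force: [-0.9, 1.9, 9.1]
opening: 0.577
```

Opening 0.577 is about 49 mm, which matches the 50 mm band. Lifting and checking the hold.

Emit:
drive_tool(
  commands=[
    {"tx": 0,"ty": 0,"tz": -0.03,"roll": 0},
    {"tx": 0,"ty": 0,"tz": -0.08,"roll": 0},
    {"tx": 0,"ty": 0,"tz": -0.13,"roll": 0},
    {"tx": 0,"ty": 0,"tz": -0.16,"roll": 0},
    {"tx": 0,"ty": 0,"tz": -0.16,"roll": 0},
    {"tx": 0,"ty": 0,"tz": -0.16,"roll": 0},
  ],
)

```text
clock: 4.4
position: [0.4438, -0.1166, 0.1554]
orientation: [3.141, 0.0, 1.625]
ft_force: [-0.6, -0.5, -2.3]
opening: 0.577
```

```bash
python3 - <<'E'
from h import *
s=r.read_state(); print(s["position"],s["orientation"],s["ft_force"],s["opening"])
ims=[]
for n in ["wrist","scene","side"]:
    s=r.read_state(); p,d=cams.camera(n); 
    if n!="wrist":
        c=proj(n,[.5,-.03,.12])[0].astype(int); ims.append(cv2.resize(p[max(0,c[1]-75):c[1]+75,c[0]-100:c[0]+100,::-1],(400,300)))
    uv,P=cloud(n,d,s)
    m=(abs(P[:,0]-.4435)<.022)&(abs(P[:,1]+.117)<.03)&(P[:,2]>.1)&(P[:,2]<.25)
    S=P[m]; print(n,len(S),S.min(0),S.max(0)) if len(S) else None
    hi=(abs(P[:,0]-.549)<.05)&(abs(P[:,1]-.057)<.045)&(P[:,2]>.066)&(P[:,2]<.074)
    S=P[hi]; print(n,"rim",S.min(0),S.max(0))
    if n=="wrist": ims.append(cv2.resize(p[:,:,::-1],(400,300)))
cv2.imwrite("pics/lift.png",np.vstack([np.hstack(ims[:2]),np.hstack([ims[2],0*ims[2]])]))
E
```

```text
[ 0.4438216  -0.11659433  0.15536202] [3.14109024e+00 4.03421557e-04 1.62464507e+00] [-0.56974569 -0.48550381 -2.298708  ] 0.5772176034932497
wrist 27870 [ 0.42150602 -0.14698874  0.12731804] [ 0.46546295 -0.08700048  0.24999544]
wrist rim [0.51449773 0.0368881  0.06600065] [0.58474794 0.09394324 0.0709007 ]
scene 1227 [ 0.42451082 -0.14694891  0.12397279] [ 0.46548891 -0.08709987  0.2499894 ]
scene rim [0.51570975 0.02262553 0.06601023] [0.58498735 0.08711629 0.0715294 ]
side 340 [ 0.42157093 -0.14694011  0.12432693] [ 0.46013486 -0.0876622   0.24972957]
side rim [0.52144555 0.02134081 0.06603044] [0.58169125 0.08936474 0.07062892]
```

View pics/lift.png

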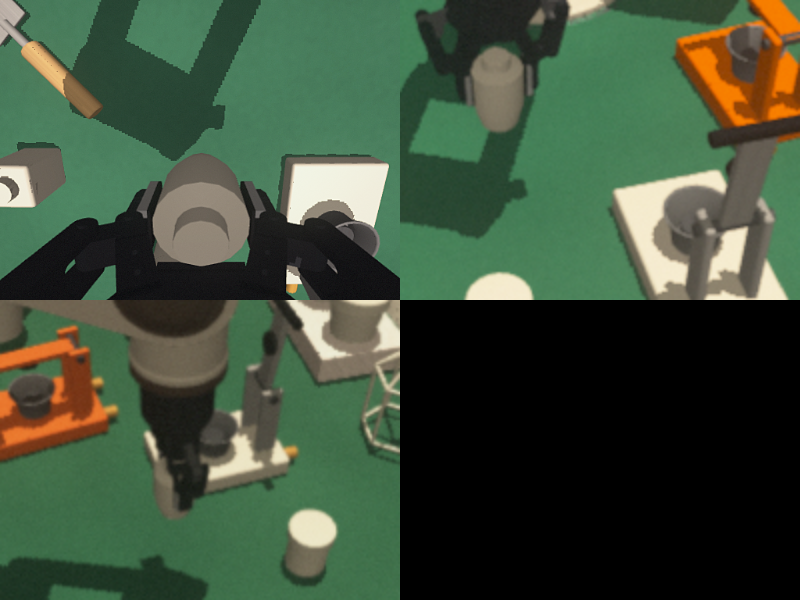

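The pod is held upright with its underside at about TCP − 28 mm, as planned. Before going next to the upright clamp, I'll check how far the wrist bulk reaches in +x.

```bash
python3 - <<'E'
from h import *
s=r.read_state();p0=s["position"]
for n in ["scene","side"]:
    p,d=cams.camera(n); uv,P=cloud(n,d)
    Q=P-p0
    for z in np.arange(-.03,.4,.03):
        m=(Q[:,2]>z)&(Q[:,2]<z+.03)&(abs(Q[:,1])<.09)&(abs(Q[:,0])<.12)
        if m.sum()>5: print(n,z.round(2),"x max",Q[m,0].max().round(3),"y",Q[m,1].min().round(3),Q[m,1].max().round(3))
E
```

```text
scene -0.03 x max 0.026 y -0.025 0.023
scene 0.0 x max 0.028 y -0.04 0.037
scene 0.03 x max 0.027 y -0.059 0.057
scene 0.06 x max 0.021 y -0.065 0.063
scene 0.09 x max 0.022 y -0.069 0.067
scene 0.12 x max 0.04 y -0.039 0.035
scene 0.15 x max 0.04 y -0.039 0.036
scene 0.18 x max 0.05 y -0.049 0.046
scene 0.21 x max 0.053 y -0.047 0.043
scene 0.24 x max 0.051 y -0.052 0.068
scene 0.27 x max 0.076 y -0.086 0.076
scene 0.3 x max 0.082 y -0.088 0.079
scene 0.33 x max 0.079 y 0.024 0.043
side -0.03 x max 0.015 y -0.024 -0.001
side 0.0 x max 0.01 y -0.04 0.007
side 0.03 x max 0.012 y -0.059 0.05
side 0.06 x max 0.016 y -0.067 0.026
side 0.09 x max 0.018 y -0.069 0.008
side 0.12 x max 0.031 y -0.04 -0.001
side 0.15 x max 0.029 y -0.04 -0.002
side 0.18 x max 0.045 y -0.05 0.016
side 0.21 x max 0.039 y -0.05 -0.0
side 0.24 x max 0.036 y -0.072 -0.021
side 0.27 x max 0.015 y -0.086 -0.022
side 0.3 x max 0.079 y -0.089 0.071
side 0.33 x max 0.076 y -0.088 0.09
side 0.36 x max 0.063 y -0.081 0.09
side 0.39 x max -0.042 y -0.036 0.09
```

Emit:
drive_tool(
  commands=[
    {"tx": 0.05,"ty": 0.034,"tz": 0,"roll": 0},
    {"tx": 0.1,"ty": 0.068,"tz": 0,"roll": 0},
    {"tx": 0.15,"ty": 0.102,"tz": 0,"roll": 0},
    {"tx": 0.19,"ty": 0.13,"tz": 0,"roll": 0},
    {"tx": 0.21,"ty": 0.143,"tz": 0,"roll": 0},
    {"tx": 0.21,"ty": 0.143,"tz": 0,"roll": 0},
    {"tx": 0.21,"ty": 0.143,"tz": 0,"roll": 0},
    {"tx": 0.21,"ty": 0.143,"tz": 0,"roll": 0},
  ],
)

```text
clock: 5.45
position: [0.5486, 0.0567, 0.155]
orientation: [-3.141, 0.0, 1.624]
ft_force: [-0.9, 0.3, -1.1]
opening: 0.575
```

```bash
python3 - <<'E'
from h import *
s=r.read_state(); print(s["position"],s["ft_force"],s["opening"])
ims=[]
for n in ["scene","side"]:
    p,d=cams.camera(n); c=proj(n,[.55,.057,.12])[0].astype(int); ims.append(cv2.resize(p[max(0,c[1]-75):c[1]+75,c[0]-100:c[0]+100,::-1],(400,300)))
    uv,P=cloud(n,d)
    m=(np.hypot(P[:,0]-.549,P[:,1]-.057)<.027)&(P[:,2]>.12)&(P[:,2]<.165); S=P[m]; print(n,len(S),S.min(0),S.max(0))
    S=P[(abs(P[:,0]-.549)<.05)&(abs(P[:,1]-.057)<.045)&(P[:,2]>.066)&(P[:,2]<.074)]; print(n,"rim",S.min(0),S.max(0))
cv2.imwrite("pics/over.png",np.hstack(ims))
E
```

```text
[0.54864602 0.05667696 0.15503539] [-0.93831156  0.31471546 -1.09493764] 0.5751515761057006
scene 262 [0.54807259 0.03128991 0.12372528] [0.57506009 0.07590668 0.16489149]
scene rim [0.51443426 0.02223498 0.06610291] [0.58368934 0.08900503 0.07111566]
side 79 [0.52335419 0.03198575 0.12660275] [0.56844863 0.05331246 0.16354646]
side rim [0.51243055 0.02135741 0.06603933] [0.58131093 0.09221023 0.07111947]
```

View pics/over.png

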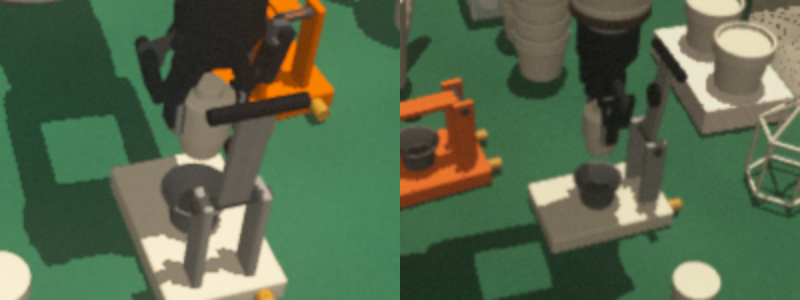

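The pod hangs centred over the funnel in both views. Lowering slowly.

Emit:
drive_tool(
  commands=[
    {"tx": 0,"ty": 0,"tz": 0.02,"roll": 0},
    {"tx": 0,"ty": 0,"tz": 0.04,"roll": 0},
    {"tx": 0,"ty": 0,"tz": 0.055,"roll": 0},
    {"tx": 0,"ty": 0,"tz": 0.067,"roll": 0},
    {"tx": 0,"ty": 0,"tz": 0.076,"roll": 0},
    {"tx": 0,"ty": 0,"tz": 0.083,"roll": 0},
    {"tx": 0,"ty": 0,"tz": 0.087,"roll": 0},
    {"tx": 0,"ty": 0,"tz": 0.09,"roll": 0},
    {"tx": 0,"ty": 0,"tz": 0.09,"roll": 0},
    {"tx": 0,"ty": 0,"tz": 0.09,"roll": 0},
  ],
)

```text
clock: 6.55
position: [0.5492, 0.0574, 0.0836]
orientation: [3.141, 0.0, 1.625]
ft_force: [0.3, 0.6, -2.0]
opening: 0.578
```

Emit:
drive_tool(
  commands=[
    {"tx": 0,"ty": 0,"tz": 0.001,"roll": 0},
    {"tx": 0,"ty": 0,"tz": 0.002,"roll": 0},
    {"tx": 0,"ty": 0,"tz": 0.003,"roll": 0},
    {"tx": 0,"ty": 0,"tz": 0.003,"roll": 0},
    {"tx": 0,"ty": 0,"tz": 0.003,"roll": 0},
  ],
)

```text
clock: 7.05
position: [0.549, 0.0574, 0.0809]
orientation: [-3.142, 0.0, 1.625]
ft_force: [-0.2, -0.5, -1.1]
opening: 0.576
```

```bash
python3 - <<'E'
from h import *
s=r.read_state(); print(s["position"],s["ft_force"],s["opening"])
for n in ["scene","side"]:
    p,d=cams.camera(n)
    uv,P=cloud(n,d)
    m=(np.hypot(P[:,0]-.549,P[:,1]-.057)<.012)&(P[:,2]>.11)&(P[:,2]<.145); S=P[m]; print(n,len(S),S[:,2].min(),S[:,2].max(), np.histogram(S[:,2],bins=np.arange(.11,.146,.003))[0])
E
```

```text
[0.54904473 0.05735103 0.08094085] [-0.18252648 -0.5000752  -1.14851547] 0.576221974035485
scene 86 0.11880687464221462 0.13342237003861723 [ 0  0  1  1  1  3 34 46  0  0  0]
side 4 0.1291918599054953 0.13117228521035185 [0 0 0 0 0 0 3 1 0 0 0]
```

Emit:
drive_tool(
  commands=[
    {"tx": 0,"ty": 0,"tz": 0.001,"roll": 0},
    {"tx": 0,"ty": 0,"tz": 0.002,"roll": 0},
    {"tx": 0,"ty": 0,"tz": 0.002,"roll": 0},
    {"tx": 0,"ty": 0,"tz": 0.002,"roll": 0},
  ],
)

```text
clock: 7.55
position: [0.5491, 0.0574, 0.0794]
orientation: [3.141, 0.0, 1.625]
ft_force: [-0.1, 0.6, 1.4]
opening: 0.577
```

Contact: the z force rose by about 2.5 N. Releasing.

Emit:
drive_tool(
  commands=[
    {"tx": 0,"ty": 0,"tz": 0,"roll": 0},
    {"tx": 0,"ty": 0,"tz": 0,"roll": 0},
    {"tx": 0,"ty": 0,"tz": 0,"roll": 0},
    {"tx": 0,"ty": 0,"tz": 0,"roll": 0},
    {"tx": 0,"ty": 0,"tz": 0,"roll": 0},
    {"tx": 0,"ty": 0,"tz": 0,"roll": 0},
  ],
  claw=0,
)

```text
clock: 8.15
position: [0.5491, 0.0573, 0.0794]
orientation: [-3.142, 0.0, 1.625]
ft_force: [-0.2, -0.4, 0.2]
opening: 0.998
```

Emit:
drive_tool(
  commands=[
    {"tx": 0,"ty": 0,"tz": -0.03,"roll": 0},
    {"tx": 0,"ty": 0,"tz": -0.07,"roll": 0},
    {"tx": 0,"ty": 0,"tz": -0.12,"roll": 0},
    {"tx": 0,"ty": 0,"tz": -0.18,"roll": 0},
    {"tx": 0,"ty": 0,"tz": -0.24,"roll": 0},
    {"tx": 0,"ty": 0,"tz": -0.3,"roll": 0},
    {"tx": 0,"ty": 0,"tz": -0.3,"roll": 0},
    {"tx": 0,"ty": 0,"tz": -0.3,"roll": 0},
    {"tx": 0,"ty": 0,"tz": -0.3,"roll": 0},
  ],
)

```text
clock: 9.05
position: [0.5488, 0.0574, 0.3182]
orientation: [-3.14, -0.0, 1.625]
ft_force: [-0.8, 0.4, -0.4]
opening: 1.0
```

```bash
python3 - <<'E'
from h import *
s=r.read_state(); print(s["position"],s["ft_force"],s["opening"],s["joint_positions"])
ims=[]
for n in ["scene","side","wrist"]:
    s=r.read_state();p,d=cams.camera(n); 
    if n=="wrist": ims.append(cv2.resize(p[:,:,::-1],(400,300)))
    else: c=proj(n,[.55,.057,.12])[0].astype(int); ims.append(cv2.resize(p[max(0,c[1]-75):c[1]+75,c[0]-100:c[0]+100,::-1],(400,300)))
    uv,P=cloud(n,d,s)
    m=(np.hypot(P[:,0]-.549,P[:,1]-.057)<.025)&(P[:,2]>.125)&(P[:,2]<.14); S=P[m]; print(n,"cap",len(S),S.min(0),S.max(0),np.median(S,0))
    m=(np.hypot(P[:,0]-.549,P[:,1]-.057)<.03)&(P[:,2]>.085)&(P[:,2]<.122); S=P[m]; print(n,"band",len(S),S.min(0),S.max(0))
    m=(P[:,2]>.22)&(P[:,2]<.28)&(abs(P[:,0]-.64)<.04)&(abs(P[:,1]-.06)<.07); S=P[m]; print(n,"handle",len(S),S.min(0),S.max(0)) if len(S) else 0
cv2.imwrite("pics/rel.png",np.vstack([np.hstack(ims[:2]),np.hstack([ims[2],0*ims[2]])]))
E
```

```text
[0.54881546 0.05737623 0.31823991] [-0.81458506  0.39624556 -0.42151308] 1.0004388649289866 [-3.54162462e-02  8.89844999e-02  1.33282386e+00 -8.41543549e-05
  1.72137090e+00 -1.66016038e+00]
scene cap 138 [0.53675087 0.0428412  0.12503417] [0.56370949 0.06985964 0.1343084 ] [0.55171441 0.05506398 0.13038659]
scene band 503 [0.52532526 0.03083875 0.0852613 ] [0.57570857 0.07950483 0.12197543]
scene handle 668 [0.62680515 0.02002045 0.22001304] [0.64590125 0.10406836 0.26076702]
side cap 62 [0.53268738 0.0426694  0.12647449] [0.5584602  0.07046518 0.13235942] [0.5452653  0.05434536 0.12943563]
side band 256 [0.52081262 0.02927562 0.0854097 ] [0.56904989 0.08207011 0.12127009]
side handle 227 [0.62288293 0.01959746 0.22070088] [0.64209577 0.10662738 0.26117534]
wrist cap 452 [0.53592123 0.04514634 0.12526632] [0.56113507 0.07038861 0.13376989] [0.54823798 0.05775413 0.13159672]
wrist band 1137 [0.524099   0.03331345 0.08517058] [0.57324253 0.08254967 0.12192785]
wrist handle 2773 [0.62480587 0.02167594 0.22001435] [0.64194953 0.10479361 0.26102502]
```

View pics/rel.png

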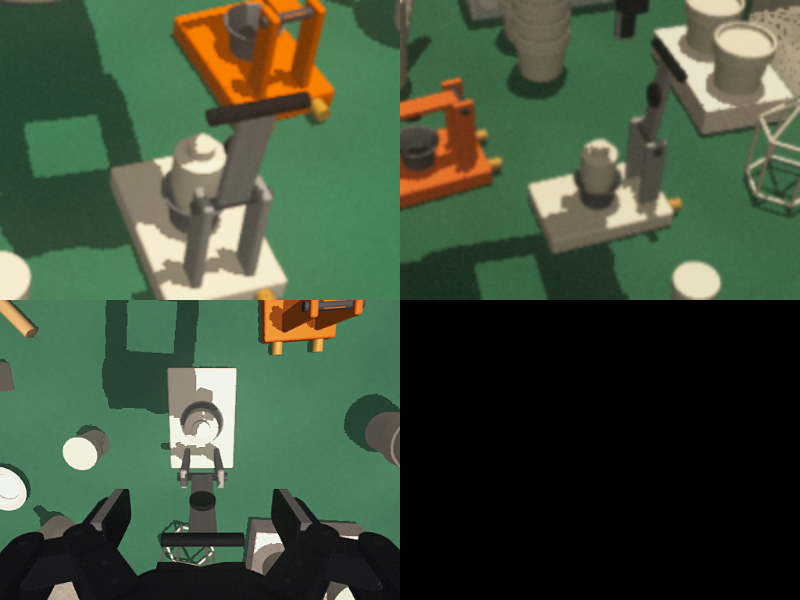

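The pod stands upright in the cradle, with its cap top at about 0.132 (expected 0.132) and its axis at (0.548, 0.058). The handle centre is at about (0.636, 0.062, 0.254), clamp at roughly 1.7 rad. Closing the fingers and going behind the handle.

Emit:
drive_tool(
  commands=[
    {"tx": 0,"ty": 0.05,"tz": 0,"roll": 0},
    {"tx": 0,"ty": 0.1,"tz": 0,"roll": 0},
    {"tx": 0,"ty": 0.15,"tz": 0,"roll": 0},
    {"tx": 0,"ty": 0.165,"tz": 0,"roll": 0},
    {"tx": 0,"ty": 0.165,"tz": 0,"roll": 0},
    {"tx": 0,"ty": 0.165,"tz": 0,"roll": 0},
    {"tx": 0,"ty": 0.165,"tz": 0,"roll": 0},
    {"tx": 0,"ty": 0.165,"tz": 0,"roll": 0},
    {"tx": 0,"ty": 0.165,"tz": 0,"roll": 0},
  ],
  claw=1,
)

```text
clock: 10.1
position: [0.6804, 0.0645, 0.32]
orientation: [3.141, 0.0, 1.625]
ft_force: [-0.7, 0.7, -0.4]
opening: 0.007
```

Emit:
drive_tool(
  commands=[
    {"tx": 0,"ty": 0,"tz": 0.03,"roll": 0},
    {"tx": 0,"ty": 0,"tz": 0.06,"roll": 0},
    {"tx": 0,"ty": 0,"tz": 0.08,"roll": 0},
    {"tx": 0,"ty": 0,"tz": 0.09,"roll": 0},
    {"tx": 0,"ty": 0,"tz": 0.09,"roll": 0},
    {"tx": 0,"ty": 0,"tz": 0.09,"roll": 0},
  ],
)

```text
clock: 10.7
position: [0.681, 0.0645, 0.2484]
orientation: [3.14, 0.0, 1.625]
ft_force: [-0.5, -0.4, 0.1]
opening: -0.0
```

```bash
python3 - <<'E'
from h import *
s=r.read_state(); print(s["position"],s["ft_force"],s["opening"])
ims=[]
for n in ["scene","side"]:
    p,d=cams.camera(n); 
    c=proj(n,[.62,.057,.22])[0].astype(int); ims.append(cv2.resize(p[max(0,c[1]-75):max(0,c[1]-75)+150,c[0]-100:c[0]+100,::-1],(400,300),interpolation=cv2.INTER_CUBIC))
    uv,P=cloud(n,d); Q=P-s["position"]
    for z in (0.002,.012,.022,.04):
        S=Q[(Q[:,2]>z)&(Q[:,2]<z+.01)&(abs(Q[:,1])<.06)&(Q[:,0]>-.03)&(Q[:,0]<.05)]; print(n,z,len(S),S[:,:2].min(0).round(3),S[:,:2].max(0).round(3)) if len(S) else 0
cv2.imwrite("pics/beh.png",np.hstack(ims))
E
```

```text
[0.6810063  0.06447332 0.24844501] [-0.46723983 -0.36472926  0.10079461] -8.13969334301789e-05
scene 0.002 79 [-0.007 -0.015] [0.012 0.012]
scene 0.012 98 [-0.006 -0.016] [0.013 0.013]
scene 0.022 103 [-0.005 -0.016] [0.012 0.013]
scene 0.04 170 [-0.011 -0.034] [0.015 0.032]
side 0.002 23 [-0.014 -0.013] [0.005 0.007]
side 0.012 34 [-0.013 -0.015] [0.007 0.007]
side 0.022 37 [-0.014 -0.015] [0.007 0.005]
side 0.04 45 [-0.016 -0.032] [0.009 0.027]
```

View pics/beh.png

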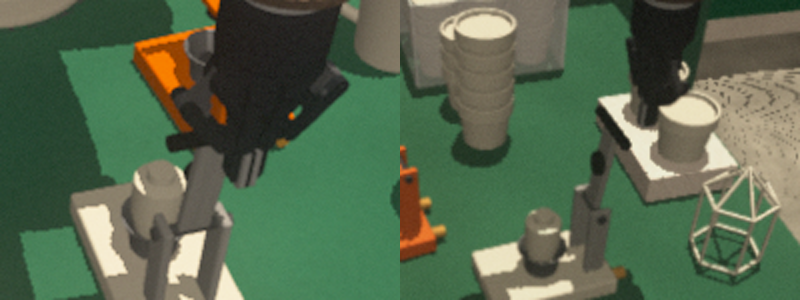

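Fingers are behind the handle and clear of everything. Pushing it over in stages, with the tip corner following the arm's arc.

Emit:
drive_tool(
  commands=[
    {"tx": 0,"ty": 0,"tz": 0.005,"roll": 0},
    {"tx": 0,"ty": -0.02,"tz": 0.005,"roll": 0},
    {"tx": 0,"ty": -0.035,"tz": 0.005,"roll": 0},
    {"tx": 0,"ty": -0.05,"tz": 0.005,"roll": 0},
    {"tx": 0,"ty": -0.06,"tz": 0.005,"roll": 0},
    {"tx": 0,"ty": -0.07,"tz": 0.006,"roll": 0},
    {"tx": 0,"ty": -0.08,"tz": 0.007,"roll": 0},
    {"tx": 0,"ty": -0.093,"tz": 0.008,"roll": 0},
    {"tx": 0,"ty": -0.093,"tz": 0.008,"roll": 0},
  ],
)

```text
clock: 11.7
position: [0.6053, 0.0605, 0.2408]
orientation: [-3.141, 0.0, 1.625]
ft_force: [-1.1, -0.1, -0.6]
opening: -0.0
```

```bash
cat > look.py <<'E'
from h import *
import sys
s=r.read_state(); print(s["position"],s["ft_force"],s["clock"])
ims=[]
for n in ["scene","side"]:
    p,d=cams.camera(n); 
    c=proj(n,[.57,.057,.18])[0].astype(int); ims.append(cv2.resize(p[max(0,c[1]-75):max(0,c[1]-75)+150,c[0]-100:c[0]+100,::-1],(400,300),interpolation=cv2.INTER_CUBIC))
cv2.imwrite(f"pics/{sys.argv[1]}.png",np.hstack(ims))
E
python3 look.py p1
```

```text
[0.60533064 0.06049914 0.24077831] [-1.08892648 -0.13381464 -0.64742561] 11.7
```

View pics/p1.png

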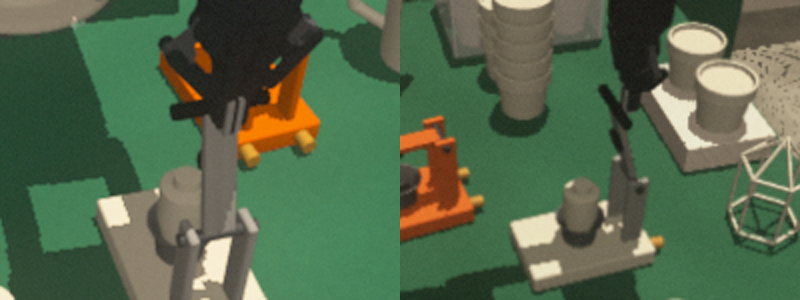

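The clamp follows and now stands at about 75°. Continuing down to about 30°.

Emit:
drive_tool(
  commands=[
    {"tx": 0,"ty": -0.018,"tz": 0.005,"roll": 0},
    {"tx": 0,"ty": -0.036,"tz": 0.012,"roll": 0},
    {"tx": 0,"ty": -0.052,"tz": 0.022,"roll": 0},
    {"tx": 0,"ty": -0.067,"tz": 0.034,"roll": 0},
    {"tx": 0,"ty": -0.08,"tz": 0.047,"roll": 0},
    {"tx": 0,"ty": -0.091,"tz": 0.062,"roll": 0},
    {"tx": 0,"ty": -0.091,"tz": 0.062,"roll": 0},
  ],
)

```text
clock: 12.5
position: [0.5329, 0.0565, 0.1902]
orientation: [-3.139, -0.0, 1.625]
ft_force: [0.6, -0.5, -0.6]
opening: -0.001
```

```bash
python3 look.py p2
```

```text
[0.53286478 0.05653522 0.19017326] [ 0.55294105 -0.47821035 -0.61331526] 12.5
```

View pics/p2.png

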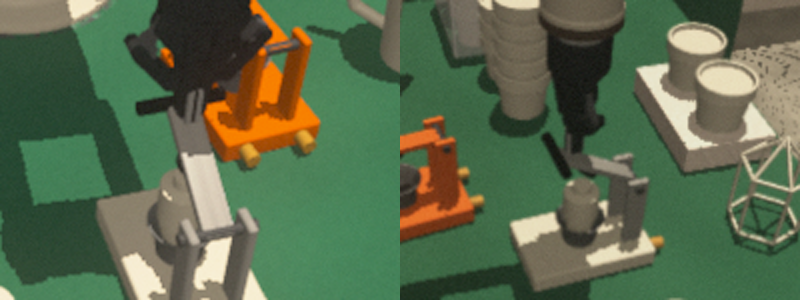

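The clamp is at about 30° and the pod is still upright. Now gently down onto the cap.

Emit:
drive_tool(
  commands=[
    {"tx": 0,"ty": -0.006,"tz": 0.011,"roll": 0},
    {"tx": 0,"ty": -0.012,"tz": 0.022,"roll": 0},
    {"tx": 0,"ty": -0.016,"tz": 0.032,"roll": 0},
    {"tx": 0,"ty": -0.019,"tz": 0.04,"roll": 0},
    {"tx": 0,"ty": -0.021,"tz": 0.048,"roll": 0},
    {"tx": 0,"ty": -0.022,"tz": 0.055,"roll": 0},
    {"tx": 0,"ty": -0.022,"tz": 0.055,"roll": 0},
  ],
)

```text
clock: 13.3
position: [0.5158, 0.0556, 0.1465]
orientation: [-3.14, -0.0, 1.625]
ft_force: [0.0, 0.1, 0.5]
opening: -0.002
```

```bash
python3 look.py p3
```

```text
[0.51582105 0.05561088 0.14646717] [0.01889394 0.06790392 0.50310913] 13.3
```

View pics/p3.png

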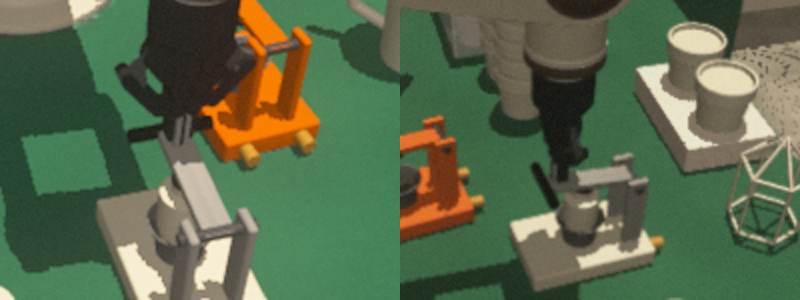

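Emit:
drive_tool(
  commands=[
    {"tx": 0,"ty": -0.001,"tz": 0.003,"roll": 0},
    {"tx": 0,"ty": -0.001,"tz": 0.006,"roll": 0},
    {"tx": 0,"ty": -0.001,"tz": 0.009,"roll": 0},
    {"tx": 0,"ty": -0.001,"tz": 0.012,"roll": 0},
    {"tx": 0,"ty": -0.001,"tz": 0.012,"roll": 0},
  ],
)

```text
clock: 13.9
position: [0.5153, 0.0555, 0.1374]
orientation: [-3.141, 0.0, 1.625]
ft_force: [0.1, 0.5, 0.1]
opening: -0.005
```

Emit:
drive_tool(
  commands=[
    {"tx": 0,"ty": 0,"tz": 0.001,"roll": 0},
    {"tx": 0,"ty": 0,"tz": 0.002,"roll": 0},
    {"tx": 0,"ty": 0,"tz": 0.003,"roll": 0},
  ],
)

```text
clock: 14.2
position: [0.5154, 0.0556, 0.1354]
orientation: [-3.141, 0.0, 1.625]
ft_force: [-4.7, -0.1, 5.9]
opening: -0.002
```

Emit:
drive_tool(
  commands=[
    {"tx": 0,"ty": 0,"tz": 0.001,"roll": 0},
    {"tx": 0,"ty": 0,"tz": 0.001,"roll": 0},
  ],
)

```text
clock: 14.4
position: [0.5154, 0.0556, 0.1346]
orientation: [-3.141, 0.0, 1.625]
ft_force: [-3.5, -0.1, 3.3]
opening: -0.0
```

```bash
python3 look.py p4
```

```text
[0.51536648 0.0555598  0.13457042] [-3.46978961 -0.11847255  3.2710833 ] 14.4
```

View pics/p4.png

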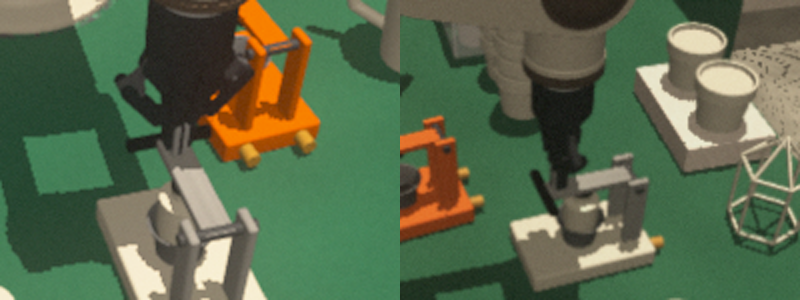

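Emit:
drive_tool(
  commands=[
    {"tx": 0,"ty": 0,"tz": 0.001,"roll": 0},
    {"tx": 0,"ty": 0,"tz": 0.001,"roll": 0},
  ],
)

```text
clock: 14.7
position: [0.5154, 0.0556, 0.134]
orientation: [-3.142, 0.0, 1.625]
ft_force: [-5.2, -0.3, 7.9]
opening: -0.001
```

Emit:
drive_tool(
  commands=[
    {"tx": 0,"ty": 0,"tz": 0.001,"roll": 0},
    {"tx": 0,"ty": 0,"tz": 0.001,"roll": 0},
  ],
)

```text
clock: 14.9
position: [0.5155, 0.0556, 0.1339]
orientation: [3.141, 0.0, 1.625]
ft_force: [-9.5, 0.7, 17.2]
opening: 0.003
```

Emit:
drive_tool(
  commands=[
    {"tx": 0,"ty": 0,"tz": 0.001,"roll": 0},
    {"tx": 0,"ty": 0,"tz": 0.001,"roll": 0},
  ],
)

```text
clock: 15.1
position: [0.5156, 0.0556, 0.1338]
orientation: [3.141, 0.0, 1.625]
ft_force: [-13.6, 0.2, 27.7]
opening: 0.0
```

Hard stop at z 0.134, which is the closed arm's top (expected 0.134), and force is now rising without motion. Lifting off and checking.

Emit:
drive_tool(
  commands=[
    {"tx": 0,"ty": 0,"tz": -0.004,"roll": 0},
    {"tx": 0,"ty": 0,"tz": -0.03,"roll": 0},
    {"tx": 0,"ty": 0,"tz": -0.08,"roll": 0},
    {"tx": 0,"ty": -0.03,"tz": -0.13,"roll": 0},
    {"tx": 0,"ty": -0.08,"tz": -0.18,"roll": 0},
    {"tx": 0,"ty": -0.12,"tz": -0.22,"roll": 0},
    {"tx": 0,"ty": -0.12,"tz": -0.22,"roll": 0},
    {"tx": 0,"ty": -0.12,"tz": -0.22,"roll": 0},
  ],
)

```text
clock: 15.9
position: [0.4197, 0.0504, 0.309]
orientation: [3.139, 0.0, 1.625]
ft_force: [0.6, 0.4, -0.3]
opening: 0.001
```

```bash
python3 look.py p5; python3 - <<'E'
from h import *
h=np.array([.6189,.0608]); ex=np.array([.9985,.0542]);ey=np.array([-.0542,.9985])
for n in ["scene","side","wrist"]:
    s=r.read_state(); p,d=cams.camera(n); uv,P=cloud(n,d,s)
    if n=="wrist": cv2.imwrite("pics/w5.png",p[:,:,::-1])
    a=(P[:,:2]-h)@ex; b=(P[:,:2]-h)@ey
    m=(abs(b)<.012)&(a<-.02)&(a>-.112)&(P[:,2]>.118)&(P[:,2]<.16)
    if m.sum()>10:
        k=np.polyfit(a[m],P[m,2],1); print(n,"arm top pts",m.sum(),"slope angle",-np.arctan(k[0]).round(3),"z at mid",np.polyval(k,-.07).round(4))
    m=(abs(b)<.05)&(abs(b)>.018)&(a<-.105)&(a>-.145)&(P[:,2]>.11)&(P[:,2]<.16); S=P[m]
    if len(S): print(n,"handle",len(S),a[m].min(),a[m].max(),"ztop",np.percentile(S[:,2],98))
    m=(np.hypot(a+.07,b)<.032)&(abs(b)>.016)&(P[:,2]>.07)&(P[:,2]<.117); print(n,"pod band top",np.percentile(P[m,2],[50,95,99]) if m.sum()>5 else None)
E
```

```text
[0.41965896 0.05035917 0.30897434] [ 0.55121093  0.44969406 -0.34867204] 15.9
scene arm top pts 462 slope angle -0.001 z at mid 0.1325
scene handle 175 -0.13050400849727192 -0.11364462832756715 ztop 0.13596501113472517
scene pod band top [0.09379614 0.10422146 0.1048957 ]
side arm top pts 221 slope angle -0.004 z at mid 0.1318
side handle 77 -0.13450538706963575 -0.12212085021119352 ztop 0.13512384456352647
side pod band top [0.09028102 0.10337965 0.10452283]
wrist handle 515 -0.13129852316000015 -0.11821887553089422 ztop 0.13650661950693793
wrist pod band top None
```

View pics/p5.png

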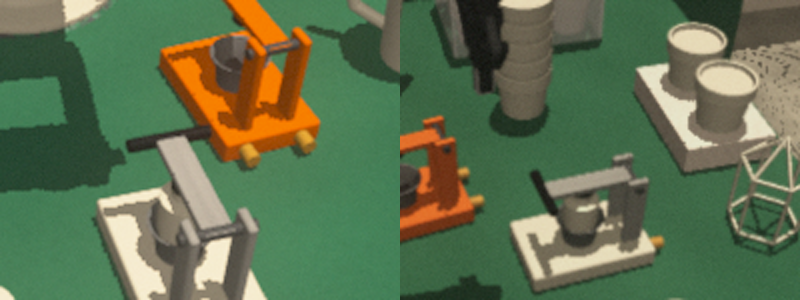

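View pics/w5.png

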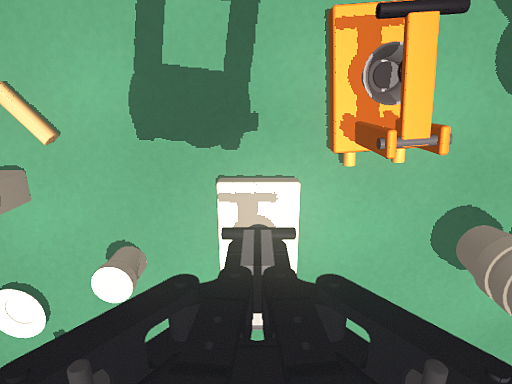

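The clamp is level: its angle is within 0.004 rad of zero and the handle top is at 0.136, as expected. The pod band's top edge is at 0.104, matching the fully-home value of 0.104. The gripper is clear, so I'm handing in.

```bash
python3 - <<'E'
from h import *
print(r.job_done()); print(r.read_state()["clock"])
E
```

```text
the job is handed in; nothing more can be done
None
the job is handed in; nothing more can be done
```

The feeder is loaded: I set the white pod foot down in the white feeder's cradle and let go. I then swung the clamp fully closed over it and backed the arm clear. I handed the job in with the clock at about 16 s of the allowed 54 s.

**Last checks, with the gripper clear:**
- **Clamp:** the arm is level, with measured angles of -0.001 and -0.004 rad from the two fixed cameras. The handle top is at 135–136.5 mm; a closed clamp should give 136 mm.
- **Pod:** the top edge of its straight band is at about 104–105 mm, and fully home is 104 mm.
- **Forces:** the highest reading I saw was about 31 N at the wrist, pressing the fingertips against the closed stop. Force was read only at the end of each move, so brief peaks would not show.

No check failed. The two fixed cameras disagreed by about 4 mm in x on where the pod and cradle are. I used the mean, which the wrist camera confirmed.

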